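# Draw the die plunger to its mark under the sample chamber cover

### The job

Raise the clear stiff-hinged cover of the white sample chamber by its front bar to about 75 degrees (a little short of upright) and leave it standing there, the plunger still fully home. Then take the steel plunger by its head and draw it straight up, in line with its bore and without forcing it sideways, until the dark ring round its shaft is level with the top of the die block (about 30 mm out, half its shaft still in the bore; never pull it right out), and finish holding it still there: do not let go. Leave the jar, cup and ring holder beside the chamber where they are.

Things in the scene. Friction and masses are not known exactly. Their poses are not given: they have to be found in the camera images.
- chamber: white open-topped instrument box fixed to the bench, 170 (x) by 250 (y) by 125 mm high, walls and floor 6 mm, the two side walls (chamber +y and -y) clear; origin at the centre of its underside, x axis points from its front wall to its hinge side, z up; the pose and yaw vary
- lid (a joint): angle of the clear cover in rad: 0 lies shut on the box rim, grows as it rises, 1.31 is 75 degrees, stop at 1.9; it starts shut or up to 0.25 ajar. Stiff hinge with friction 0.55 N m: stays at any angle where it is left; lifting takes about 5 N at the bar. The cover: clear plate 170 by 250 by 6 mm, grey trim, 0.3 kg
- lid_hinge (a point): middle of the hinge line of the cover, on the chamber's far (+x) top edge, 125 mm above the bench; the line runs along the chamber's y axis, the cover reaches from it towards the chamber's -x
- lid_bar (a point): centre of the steel grip bar of the cover: round, 12 mm thick, 30 mm long along the chamber's y, 30 mm in front of the cover's front edge on a 14 mm wide neck; 200 mm from the hinge along the cover, 3 mm above its underside plane. Can be pinched on its two ends from straight above, and then turns between the fingers as the cover rises. Its frame turns with the cover
- die: dark steel die block fixed on the chamber's floor, 60 by 60 by 66 mm high, sides parallel to the chamber's; origin under its centre, z up; 33 to 45 mm from the chamber's centre towards the front (chamber -x), up to 35 mm to either side; a blind vertical bore 17 mm in diameter and 60 mm deep in the centre of its top
- bore_mouth (a point): centre of the bore at the top face of the die block, z up along the bore
- plunger: steel plunger standing loose in the bore with 1 mm clearance, about 0.3 kg (varies); origin at the centre of its foot, z up along its axis. Shaft 16 mm in diameter, 72 mm long up to the head; head a cylinder 28 mm in diameter and 30 mm high. Home: foot on the bore's bottom, underside of the head 12 mm above the block, top of the head 42 mm above the block
- plunger_head (a point): centre of the plunger's head, on its axis, 87 mm above the foot and, when home, 27 mm above the top of the block (99 mm above the bench). With the cover raised it can be gripped from above with the fingers closing along the chamber's y (at least 80 mm free from the axis to the chamber's side walls; only 34 mm to the front wall)
- plunger_ring (a point): centre of the thin dark ring round the shaft, 30 mm above the foot: 30 mm below the bore mouth when home, to be brought level with bore_mouth
- jar: white jar with a cap, 52 mm in diameter, 75 mm high, origin under its centre; stands beside the chamber on its +y side; leave alone
- cup: white plastic sample cup (closed), 40 mm in diameter, 28 mm high, origin under its centre; beside the chamber on its -y side; leave alone
- holder: aluminium ring holder, 48 mm outer diameter, 14 mm high, origin under its centre; beside the chamber on its -y side; leave alone

How it is judged (in metres and radians):
On the way:
1. the cover stands by itself between 66 and 84 degrees, let go, with the plunger still home (value of joint lid between 1.16 and 1.46 rad and z of plunger_ring in the frame of bore_mouth below -0.025 m and distance between the grasp point and lid_bar above 0.04 m), for 0.2 s.
At the end, for the whole second after the job is handed in: the cover stands at 66 to 84 degrees; the plunger's ring is within 6 mm of the height of the block's top, the plunger in line with the bore (within 0.05 rad and 3 mm), gripped by the fingers (over 3 N), pressing on the block with less than 10 N, and still (value of joint lid between 1.16 and 1.46 rad and z of plunger_ring in the frame of bore_mouth between -0.006 and 0.006 m and angle between the z axis of plunger and the z axis of die, either way round below 0.05 rad and horizontal distance between plunger_ring and bore_mouth below 0.003 m and contact force between the fingers and plunger above 3 N and contact force between plunger and die below 10 N and linear speed of plunger below 0.01 m/s); the arm keeps its last pose, push and grip.
It fails at once if the jar, cup or ring holder is moved more than 30 mm (distance of any of jar, cup, holder from where it was at the start of the episode above 0.03 m).
It fails at once if the plunger is pulled (nearly) right out of the bore: its ring more than 24 mm above the block (z of plunger_ring in the frame of bore_mouth above 0.024 m).
It fails at once if the plunger is forced against the die with more than 50 N (contact force between plunger and die above 50 N).
It also fails if it takes over 48 s, if anything falls off the work surface, if the arm or the gripper's body presses on something with over 40 N, if the wrist force passes 120 N, or if a joint passes its speed limit or range.

### The arm

A 6-joint arm with a two-finger parallel gripper is mounted at the origin on the work surface. World frame = base frame: x ahead of the robot, y to its left, z up, the work surface at z = 0. Lengths are in m, angles in degrees, forces in N, time in s.
With the tool pointing down it reaches from about 0.375 to 0.9 m from the base axis. Payload 3.1 kg.
Tool frame: the origin (TCP) lies on the centre line of the jaws, within the pads' length; the fingertips stand 8 mm ahead of it and the grasp point (between the pads) lies 11 mm behind it; z points along the fingers, y is the direction in which the jaws open and shut (so a half turn about z gives the same grasp; the last joint's range is limited). The gripper opens to 87 mm and grips with 3 to 60 N. Pads are 19 mm wide; open, the fingers measure 117 mm over their backs; the gripper's body (75 mm by 190 mm) begins 51 mm behind the grasp point.
Start: joints at [57.382, 30.224, 82.088, -0, 67.689, -10.227], TCP at [0.238, 0.578, 0.231] pointing down, gripper open.
Joint ranges: [-176.69, 176.69], [-43.24, 126.21], [12.49, 139.97], [-82, 262], [0, 151.66], [-163.58, 163.58]. Speed limits (degrees/s): [159.86, 159.86, 180, 180, 180, 180].

### API

Orientations are given as a 3x3 rotation matrix whose columns are the frame's x, y, z axes.
In Python, from rig import * gives the robot as it stands. The module is installed in compiled form; this text tells all that it offers.
- The arm moves only by the tool arm_command, never from a script. Its argument "commands" is a list of rows, each an object with "translation": the shift along the tool's x, y, z scaled (see below), a list of three; "dr": the turn, a rotation vector about the tool's x, y, z scaled (see below), a list of three; "jaw": the closure, from 0 (fully open) to 1 (shut). In form: [{"translation": [x, y, z], "dr": [ax, ay, az], "jaw": jaw}, ...]. A call has 1 to 12 rows; each row shifts and turns the commanded pose from where the row before left it, along the tool's axes as they then stand; what a row does not reach is not made up. The controller multiplies each number of a shift by 25 mm and each number of a turn by 6 degrees. A row lasts 1/12 s, in which the tool goes at most 41.7 mm and 7.16 degrees, less where a joint would pass 70% of its speed; a pose out of reach is approached as far as the arm can. A call with a number of a shift or a turn outside -1 to 1 is refused whole. A call with a gripper value outside its range is refused whole. The fingers move at their own pace and stop on an object; the grip force is fixed at half the most. Time passes only in rows, so rows that do not move let the fingers close. It gives the time, the measured TCP pose, the force and the opening at its end, in the units of the state.
- read_state(): the state, without advancing time (a new reading comes with each control period).
- capture(name): name is "scene" or "side" or "wrist"; returns (picture, depth): 384x512x3 uint8, red, green, blue; 384x512 float32, m along the optical axis (not along the pixel's ray), 0 where there is no reading.
- camera_model(name): a dict with "intrinsics" (3x3 intrinsics, pixels), "k1" (the pictures are not rectified: a ray, as slopes to the right and down, at radius r is drawn at 1 + k1 r^2 times it, then the intrinsics apply), "pose" (4x4, takes a point from camera to world coordinates); the wrist camera has in their place "mount" (4x4, takes a point from camera to tool coordinates, whose origin is the TCP and whose axes are the flange's). Camera axes: x right, y down, z forward; pixel columns grow to the right and rows downward; lengths in m; the calibration is good to about 2 mm. A picture is of the moment at which its call begins: read the wrist's pose just before it. camera_model takes no time and is no camera call.
- hand_in(): hands the job in, once; it reports no verdict.
The state is a dict: "time_s": time; "joint_positions": joint angles; "qvel": joint speeds; "tau": joint torques, N m; "position": TCP position; "tcp_rot": TCP orientation; "force": force on the tool from outside, world axes, zero at the start; "moment": the same for the moment, N m; "opening": opening from 0.0 (shut) to 1.0 (fully open).
Only numpy, scipy, OpenCV 4.12 (cv2) and the standard library are available. Lean on these libraries where they do the work, as an engineer would, in place of code of your own. Each camera call takes 0.05 s, during which the arm holds its last target.

## Working session

There is one attempt and no reset: what is moved stays moved. The work goes in short steps, Python scripts to look and compute and a tool call to move; the robot and the scene stay as the last step left them, time stands still between calls to the robot, and variables do not carry over. Pictures are saved under pics/ and viewed, and the job is handed in when it is done.

Besides the shell and the picture viewer there is one more tool, called after "Emit:" by a JSON object that holds its "op" and its "data". arm_command: Moves the arm, as the interface text tells. Its arguments: {"type":"object","properties":{"commands":{"type":"array"}},"required":["commands"]}

```bash
mkdir -p pics; cat > h.py <<'E'
from rig import *
import numpy as np, cv2
def snap(n,f):
    s=read_state(); p,d=capture(n); cv2.imwrite(f'pics/{f}.png',p[...,::-1]); np.savez(f'pics/{f}.npz',p=p,d=d,pos=s['position'],rot=s['tcp_rot']); return p,d,s
def pose(n,pos=None,rot=None):
    m=camera_model(n)
    if n!='wrist': return m,np.array(m['pose'])
    T=np.eye(4);T[:3,:3]=rot;T[:3,3]=pos
    return m,T@np.array(m['mount'])
def ray(m,u,v):
    K=np.array(m['intrinsics']);x=(u-K[0,2])/K[0,0];y=(v-K[1,2])/K[1,1]
    r=np.hypot(x,y);ru=r
    for _ in range(30): ru=r/(1+m['k1']*ru**2)
    s=ru/r if r>0 else 1
    return np.array([x*s,y*s,1])
def pix(m,T,u,v,z=None,depth=None):
    d=ray(m,u,v)
    if depth is not None: return T[:3,:3]@(d*depth)+T[:3,3]
    w=T[:3,:3]@d; return T[:3,3]+w*(z-T[2,3])/w[2]
def proj(m,T,P):
    c=T[:3,:3].T@(np.array(P)-T[:3,3]);x,y=c[:2]/c[2];f=1+m['k1']*(x*x+y*y)
    K=np.array(m['intrinsics']);return K[0,0]*x*f+K[0,2],K[1,1]*y*f+K[1,2]
E
python3 - <<'E'
from h import *
for n in ['scene','side','wrist']: 
    s=snap(n,n+'0')[2]; print(n,{k:np.round(v,4).tolist() for k,v in camera_model(n).items()})
print(s)
E
```

```text
scene {'intrinsics': [[389.9504, 0.0, 257.1114], [0.0, 389.9504, 188.2542], [0.0, 0.0, 1.0]], 'k1': -0.1105, 'pose': [[0.4152, 0.8489, -0.327, 0.8471], [0.9097, -0.3849, 0.1557, -0.0692], [0.0064, -0.3621, -0.9321, 0.8491], [0.0, 0.0, 0.0, 1.0]]}
side {'intrinsics': [[403.5502, 0.0, 249.9717], [0.0, 403.5502, 195.3817], [0.0, 0.0, 1.0]], 'k1': -0.0044, 'pose': [[0.4661, 0.8182, -0.3365, 0.8607], [0.8847, -0.4339, 0.1705, -0.0886], [-0.0065, -0.3772, -0.9261, 0.8796], [0.0, 0.0, 0.0, 1.0]]}
wrist {'intrinsics': [[336.9682, 0.0, 257.5884], [0.0, 336.9682, 190.6725], [0.0, 0.0, 1.0]], 'k1': -0.0679, 'mount': [[-0.0005, -0.9684, -0.2494, 0.0691], [1.0, -0.0004, -0.0004, -0.0002], [0.0003, -0.2494, 0.9684, -0.1537], [0.0, 0.0, 0.0, 1.0]]}
{'time_s': 0.1, 'joint_positions': array([ 5.73817044e+01,  3.02736089e+01,  8.21486485e+01, -6.92429624e-04,
        6.76888168e+01, -1.02279181e+01]), 'qvel': array([-0.07204329, -0.04423929, -0.13276695,  0.04788658, -0.02509783,
        0.00083601]), 'tau': array([-7.92696119e-04, -4.40986812e+01, -1.77150017e+01,  6.34558685e-02,
        5.34499018e-02, -7.41232748e-05]), 'position': array([0.23770503, 0.57734319, 0.229672  ]), 'tcp_rot': array([[-9.24611598e-01,  3.80909858e-01, -1.03557007e-03],
       [ 3.80911120e-01,  9.24610206e-01, -1.63887854e-03],
       [ 3.33233662e-04, -1.90978626e-03, -9.99998121e-01]]), 'force': array([-0.21636581,  0.13291207,  0.15439891]), 'moment': array([ 0.04275296, -0.01684201, -0.01139165]), 'opening': 0.9964477348501644}
```

View pics/scene0.png

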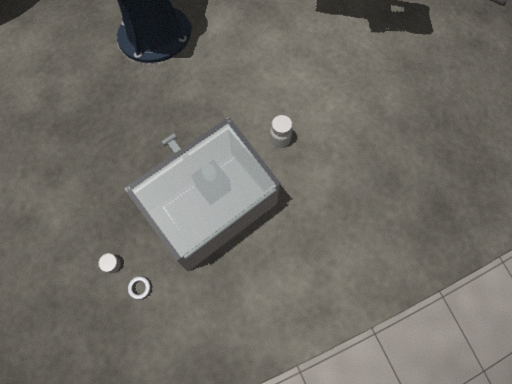

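View pics/side0.png

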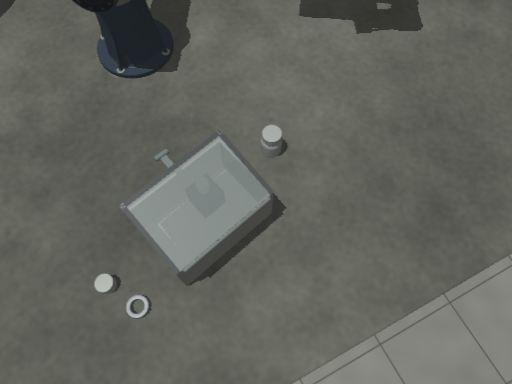

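View pics/wrist0.png

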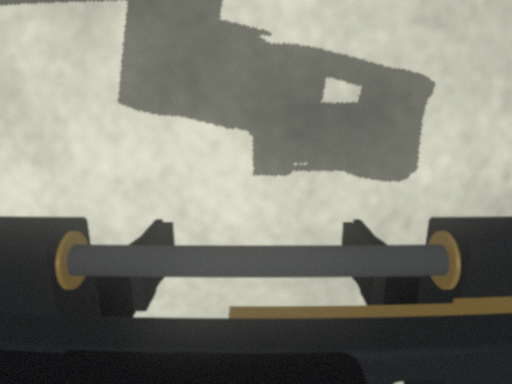

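```bash
python3 - <<'E'
from h import *
p=cv2.imread('pics/scene0.png')[105:280,85:305]; cv2.imwrite('pics/c0.png',cv2.resize(p,None,fx=3.4,fy=3.4,interpolation=cv2.INTER_CUBIC))
m,T=pose('scene');d=np.load('pics/scene0.npz')['d']
for u,v in [(170,138),(175,146),(130,188),(228,124),(275,187),(187,262),(212,180),(212,168),(200,190),(282,123),(109,262),(180,200),(240,195),(248,160)]:
    print(u,v,round(float(d[v,u]),3),pix(m,T,u,v,depth=d[v,u]).round(4))
E
```

```text
170 138 0.757 [ 0.4453 -0.0684  0.1778]
175 146 0.759 [ 0.462  -0.0654  0.1707]
130 188 0.729 [ 0.5082 -0.1743  0.1678]
228 124 0.783 [0.4566 0.0493 0.1654]
275 187 0.776 [0.6062 0.0849 0.1273]
187 262 0.779 [ 0.6599 -0.1334  0.0686]
212 180 0.757 [ 0.5495 -0.0249  0.1487]
212 168 0.761 [ 0.5282 -0.0157  0.1539]
200 190 0.747 [ 0.5601 -0.0539  0.1508]
282 123 0.889 [0.4534 0.1785 0.075 ]
109 262 0.817 [ 0.5824 -0.2909  0.0286]
180 200 0.738 [ 0.5639 -0.0962  0.1522]
240 195 0.758 [0.5967 0.0135 0.1379]
248 160 0.776 [0.5381 0.0568 0.1462]
```

View pics/c0.png

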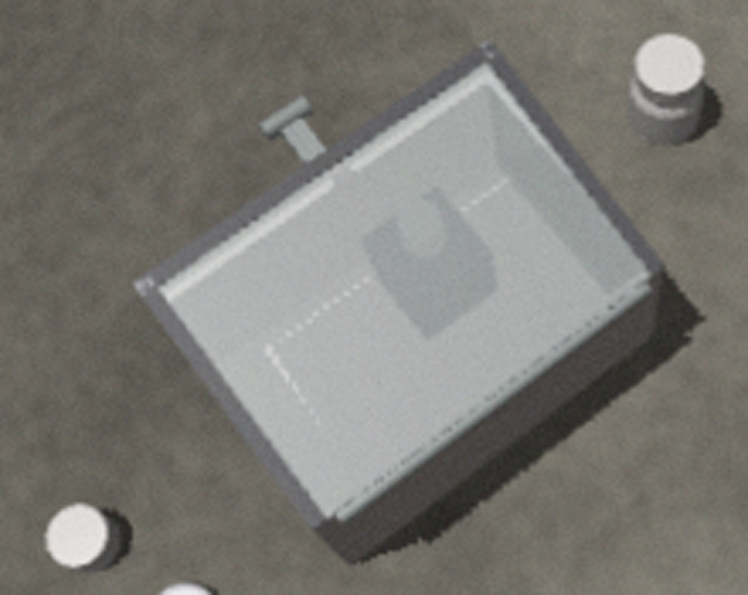

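```bash
python3 - <<'E'
from h import *
res={}
for n in ['scene','side']:
    m,T=pose(n);d=np.load(f'pics/{n}0.npz')['d']
    q=np.array([[140,190],[226,132],[268,183],[190,247]] if n=='scene' else [[135,208],[218,143],[262,190],[186,258]])
    M=np.zeros(d.shape,np.uint8);cv2.fillConvexPoly(M,q,1)
    vs,us=np.nonzero(M); P=np.array([pix(m,T,u,v,depth=d[v,u]) for u,v in zip(us,vs)])
    c=P.mean(0)
    for _ in range(5):
        A=np.c_[P[:,:2],np.ones(len(P))];k=np.linalg.lstsq(A,P[:,2],rcond=None)[0];r=P[:,2]-A@k
        P=P[abs(r)<.006]
    print(n,k,len(P),len(us),'tilt',np.arctan(np.hypot(*k[:2])),'dir(downhill)deg',np.degrees(np.arctan2(-k[1],-k[0])),'std',r.std())
    # bar points
    u0,v0=(169,139) if n=='scene' else (162,156)
    for v in range(v0-8,v0+9,2):
        print(' '.join(f'{pix(m,T,u,v,depth=d[v,u])[2]:.3f}' for u in range(u0-10,u0+22,2)))
E
```

```text
scene [-0.16599513 -0.04893561  0.24002608] 1531 7371 tilt 0.17136077363581234 dir(downhill)deg 16.425594300042427 std 0.00123668873832731
0.001 -0.001 0.002 0.003 0.001 0.002 0.001 0.001 -0.000 0.001 0.002 0.003 0.002 0.004 0.001 0.000
0.003 -0.000 0.003 0.002 0.003 -0.002 0.002 0.179 0.002 0.001 0.002 0.001 -0.000 0.001 0.000 0.002
-0.000 0.001 0.000 0.003 0.003 0.001 0.178 0.179 0.178 0.002 0.002 -0.000 0.001 0.000 -0.002 0.001
0.003 -0.001 0.004 0.000 0.178 0.177 0.179 0.175 0.174 -0.000 0.002 0.003 0.003 0.000 0.002 -0.001
0.001 0.001 0.177 0.180 0.181 0.179 0.175 0.173 0.002 0.001 0.001 0.001 0.004 0.000 -0.001 0.000
0.000 0.177 0.180 0.179 0.178 0.175 0.175 0.175 0.001 0.002 0.002 0.001 -0.001 0.002 0.001 0.001
0.001 -0.000 0.178 0.176 0.174 0.174 0.173 0.174 0.173 0.001 -0.000 0.001 0.001 -0.002 -0.003 0.170
0.000 0.001 0.169 0.171 0.001 0.172 0.175 0.173 0.170 0.170 0.001 -0.001 0.001 0.003 0.167 0.168
0.000 0.002 0.004 0.001 0.002 -0.001 0.173 0.172 0.171 0.172 0.169 0.001 0.167 0.172 0.169 0.170
side [-0.15797694 -0.05026999  0.23472094] 1355 7144 tilt 0.16428812675522625 
[... 268 characters left out ...]
000 -0.002 0.001 0.000 0.178 0.177 0.180 0.880 0.173 0.002 -0.001 -0.000 0.003 -0.000 0.002 -0.000
-0.000 0.001 -0.001 0.177 0.177 0.178 0.176 0.173 -0.001 -0.001 0.003 0.001 -0.001 -0.001 0.001 -0.000
0.880 0.176 0.179 0.178 0.178 0.174 0.172 0.174 0.002 -0.003 0.880 0.002 -0.001 0.001 -0.001 0.000
0.001 0.180 0.176 0.177 0.174 0.175 0.170 0.173 0.173 0.001 0.000 -0.001 -0.002 -0.002 -0.001 0.169
0.001 0.003 0.176 0.173 0.880 0.172 0.171 0.171 0.171 -0.002 -0.001 -0.000 0.003 0.168 0.168 0.167
-0.003 -0.002 0.000 -0.002 0.003 0.170 0.169 0.170 0.169 0.170 -0.000 -0.000 0.170 0.169 0.167 0.168
0.002 -0.002 -0.002 -0.000 -0.001 0.001 0.171 0.168 0.169 0.167 0.167 0.167 0.168 0.169 0.168 0.165
```

```bash
python3 - <<'E'
from h import *
p=cv2.imread('pics/side0.png')[120:295,85:305]; cv2.imwrite('pics/c1.png',cv2.resize(p,None,fx=3.4,fy=3.4,interpolation=cv2.INTER_CUBIC))
E
```

```text
(no output)
```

View pics/c1.png

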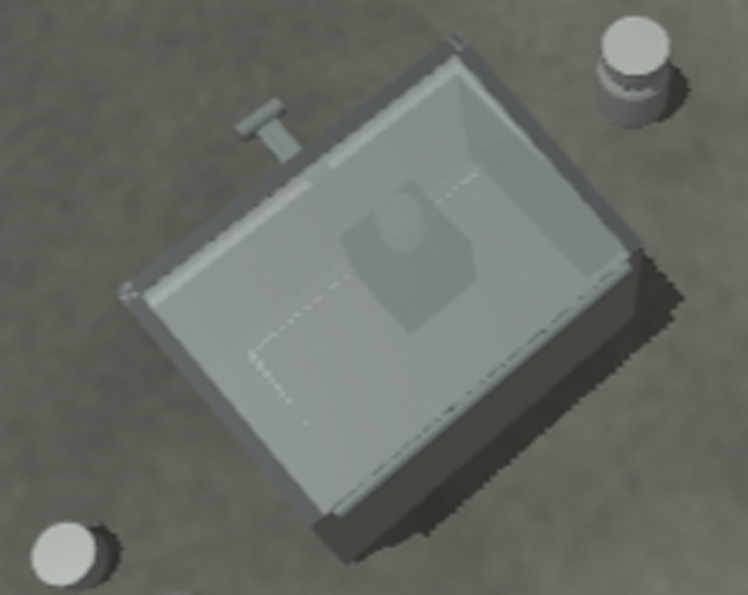

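```bash
cat > fit.py <<'E'
from h import *
from scipy.optimize import least_squares
L=[('lid',(.170,-.125,.006)),('lid',(.170,.125,.006)),('bar',-.015),('bar',.015),('ch',(.085,-.125,0)),
   ('die',(-.03,-.03,.066)),('die',(-.03,.03,.066)),('die',(.03,.03,.066)),('die',(.03,.03,0)),('die',(.03,-.03,0))]
O={'scene':((85,105),[(138,287),(487,44),(264,127),(306,101),(352,562),(363,237),(440,187),(495,265),(495,290),(430,338)]),
   'side':((85,120),[(122,292),(458,38),(238,130),(281,104),(348,562),(341,237),(411,181),(473,247),(476,272),(410,333)])}
def W(q,l):
    x,y,yaw,th,dx,dy=q;c,s=np.cos(yaw),np.sin(yaw);k,a=l
    if k in('lid','bar'):
        if k=='bar': a=(.2,a,.003); ex=.0042
        P=np.array([.085-a[0]*np.cos(th)+a[2]*np.sin(th),a[1],.125+a[0]*np.sin(th)+a[2]*np.cos(th)])
        if k=='bar': P[2]+=.006
    elif k=='ch':P=np.array(a)
    else: P=np.array(a)+[dx,dy,.006]
    return np.array([x+c*P[0]-s*P[1],y+s*P[0]+c*P[1],P[2]])
def f(q,cams=('scene','side')):
    r=[]
    for n in cams:
        m,T=pose(n);o,pp=O[n]
        for l,p in zip(L,pp): r+=list(np.array(proj(m,T,W(q,l)))-(np.array(p)/3.4+o)+.35)
    return np.array(r)
if __name__=='__main__':
  for cams in (('scene','side'),('scene',),('side',)):
    s=least_squares(lambda q:f(q,cams),[.56,-.03,-.5+1,.2,-.04,0],loss='soft_l1');print(s.x.round(4),s.fun.reshape(-1,2).round(1).tolist())
    q=s.x; print('bar',W(q,('bar',0)),'axis',W(q,('die',(0,0,.066+.027))),'hinge',W(q,('ch',(.085,0,.125))),'yaw',np.degrees(q[2]))
E
python3 fit.py
```

```text
[ 0.5483 -0.044   0.2512  0.161  -0.0324  0.0317] [[-0.5, -0.6], [0.1, -0.2], [0.1, 1.5], [0.2, 0.8], [-0.3, 0.6], [-0.6, 0.9], [-1.1, -0.1], [-0.8, -3.5], [0.9, 0.1], [-0.8, 1.4], [-0.5, -0.2], [-0.2, -1.5], [0.8, 0.7], [0.1, -0.6], [0.1, -0.3], [0.0, -0.5], [0.6, -0.8], [0.0, -1.7], [1.1, 1.9], [0.6, 0.5]]
bar [ 0.43988401 -0.07183957  0.16602808] axis [ 0.50903555 -0.02136994  0.099     ] hinge [ 0.63063338 -0.02288335  0.125     ] yaw 14.394396172886411
[ 0.5476 -0.0436  0.2519  0.1646 -0.0314  0.0325] [[-0.4, -1.0], [0.2, -0.7], [0.1, 1.1], [0.2, 0.3], [-0.1, 0.3], [-0.0, 0.7], [-0.5, -0.3], [-0.1, -3.7], [1.5, -0.1], [-0.2, 1.2]]
bar [ 0.43936571 -0.07148164  0.16673159] axis [ 0.50916869 -0.02000346  0.099     ] hinge [ 0.62995845 -0.02242395  0.125     ] yaw 14.434344377157636
[ 0.5488 -0.0445  0.2489  0.1547 -0.0331  0.031 ] [[-0.6, 0.1], [-0.2, -1.0], [0.9, 1.1], [0.2, -0.2], [-0.2, -0.0], [-0.4, -0.2], [0.2, -0.5], [-0.4, -1.4], [0.6, 2.3], [0.1, 0.7]]
bar [ 0.4401207  -0.07208104  0.16477803] axis [ 0.50914657 -0.02255642  0.099     ] hinge [ 0.63119705 -0.02352311  0.125     ] yaw 14.25865397303119
```

```bash
python3 - <<'E'
from h import *
for n in ['scene','side']:
    m,T=pose(n);d=np.load(f'pics/{n}0.npz')['d']
    q=np.array([[140,190],[226,132],[268,183],[190,247]] if n=='scene' else [[135,208],[218,143],[262,190],[186,258]])
    M=np.zeros(d.shape,np.uint8);cv2.fillConvexPoly(M,q,1)
    vs,us=np.nonzero(M); P=np.array([pix(m,T,u,v,depth=d[v,u]) for u,v in zip(us,vs) if d[v,u]>0])
    print(np.histogram(P[:,2],bins=20))
    best=0;rng=np.random.default_rng(0)
    for _ in range(2000):
        t=P[rng.choice(len(P),3,False)]; nn=np.cross(t[1]-t[0],t[2]-t[0]);nn/=np.linalg.norm(nn)+1e-12
        g=abs((P-t[0])@nn)<.003
        if g.sum()>best: best=g.sum();G=g
    Q=P[G];k=np.linalg.lstsq(np.c_[Q[:,:2],np.ones(len(Q))],Q[:,2],rcond=None)[0]
    print(best,len(P),k,np.arctan(np.hypot(*k[:2])),np.degrees(np.arctan2(-k[1],-k[0])), 'at hinge',k@[.63,-.023,1],'at bar',k@[.44,-.072,1])
E
```

```text
(array([  6,  98, 334, 382, 457, 436, 456, 416, 467, 443, 473, 411, 468,
       443, 444, 449, 460, 414, 245,  41]), array([0.12938999, 0.1312654 , 0.13314081, 0.13501622, 0.13689163,
       0.13876704, 0.14064245, 0.14251786, 0.14439327, 0.14626868,
       0.14814409, 0.1500195 , 0.15189491, 0.15377032, 0.15564573,
       0.15752114, 0.15939655, 0.16127196, 0.16314737, 0.16502278,
       0.16689819]))
7213 7343 [-0.22012932 -0.05365937  0.26982647] 0.22281308010924628 13.699417579763002 at hinge 0.1323791598645239 at bar 0.1768330409244202
(array([ 16, 112, 332, 410, 423, 398, 461, 411, 430, 430, 435, 457, 414,
       431, 410, 449, 436, 389, 231,  42]), array([0.13018649, 0.13198019, 0.13377388, 0.13556758, 0.13736128,
       0.13915498, 0.14094867, 0.14274237, 0.14453607, 0.14632977,
       0.14812346, 0.14991716, 0.15171086, 0.15350456, 0.15529825,
       0.15709195, 0.15888565, 0.16067935, 0.16247304, 0.16426674,
       0.16606044]))
6963 7117 [-0.21996671 -0.05490458  0.26879554] 0.22294656979810118 14.014889760337947 at hinge 0.13147931565287868 at bar 0.17596331478000687
```

```bash
cat > fit2.py <<'E'
from fit import *
def g(z,cams): 
    q=np.array([*z[:3],.223,*z[3:]]); return np.r_[f(q,cams)]
for cams in (('scene','side'),('scene',),('side',)):
    s=least_squares(lambda z:g(z,cams),[.56,-.03,.24,-.04,0],loss='soft_l1',f_scale=.5);print(s.x.round(4),s.fun.reshape(-1,2).round(1).tolist())
    q=np.array([*s.x[:3],.223,*s.x[3:]]); print('bar+6',W(q,('bar',0)),'axis',W(q,('die',(0,0,.066+.027))),'hinge',W(q,('ch',(.085,0,.125))),'yaw',np.degrees(q[2]))
E
python3 fit2.py
python3 - <<'E'
from h import *
for n in ['scene','side']:
    m,T=pose(n);d=np.load(f'pics/{n}0.npz')['d']
    P=np.array([pix(m,T,u,v,depth=d[v,u]) for v in range(120,180) for u in range(140,190) if d[v,u]>0])
    P=P[(P[:,2]>.174)&(P[:,2]<.19)]
    c=np.array([np.cos(.243),np.sin(.243)]); e=np.array([-c[1],c[0]])
    a=P[:,:2]@c; P=P[a<a.min()+.02];b=P[:,:2]@e; a=P[:,:2]@c
    print(n,len(P),P.mean(0),'along x',np.percentile(a,[2,98]),'y',np.percentile(b,[1,99]),'mid',c*np.mean(np.percentile(a,[2,98]))+e*np.mean(np.percentile(b,[1,99])))
E
```

```text
[ 0.5512 -0.0447  0.251  -0.0351  0.0331] [[-1.3, -0.3], [0.8, -0.9], [-0.3, 0.8], [-0.0, -0.1], [-0.1, 1.9], [-0.6, 0.8], [-1.1, -0.1], [-0.8, -3.5], [0.9, 0.1], [-0.8, 1.4], [-1.3, 0.2], [0.5, -2.3], [0.5, 0.0], [-0.0, -1.5], [0.3, 1.0], [0.0, -0.5], [0.6, -0.8], [0.0, -1.7], [1.0, 1.9], [0.6, 0.4]]
bar+6 [ 0.44520872 -0.07185035  0.17815698] axis [ 0.50898537 -0.0213681   0.099     ] hinge [ 0.63350176 -0.02357042  0.125     ] yaw 14.381296170494375
[ 0.5511 -0.0443  0.2505 -0.0345  0.0341] [[-1.2, -0.4], [1.0, -1.0], [-0.2, 0.7], [0.2, -0.2], [0.0, 1.8], [0.1, 0.6], [-0.4, -0.3], [-0.1, -3.7], [1.6, -0.1], [-0.1, 1.2]]
bar+6 [ 0.44510633 -0.07144473  0.17815698] axis [ 0.50916665 -0.01982525  0.099     ] hinge [ 0.6334216  -0.02325158  0.125     ] yaw 14.354892059299985
[ 0.5514 -0.0452  0.2497 -0.0352  0.0322] [[-1.5, 0.3], [0.4, -2.1], [0.3, 0.1], [-0.1, -1.3], [0.1, 1.2], [-0.5, -0.1], [0.2, -0.4], [-0.4, -1.3], [0.6, 2.3], [0.2, 0.8]]
bar+6 [ 0.44539122 -0.07220036  0.17815698] axis [ 0.50933053 -0.02264578  0.099     ] hinge [ 0.63374727 -0.02416684  0.125     ] yaw 14.306329952959652
scene 98 [ 0.44667846 -0.07189     0.17731829] along x [0.40882432 0.4266831 ] y [-0.19187294 -0.16241136] mid [ 0.44810347 -0.07141976]
side 76 [ 0.44622249 -0.07389389  0.17685778] along x [0.40880284 0.42317791] y [-0.19367709 -0.16498774] mid [ 0.44691896 -0.07396996]
```

Emit:
{"op": "arm_command", "data": {"commands": [{"translation": [0, 0, -0.2], "dr": [0, 0, -0.87], "jaw": 0}, {"translation": [0, 0, -0.2], "dr": [0, 0, -0.87], "jaw": 0}, {"translation": [0, 0, -0.2], "dr": [0, 0, -0.87], "jaw": 0}, {"translation": [0, 0, -0.2], "dr": [0, 0, -0.87], "jaw": 0}, {"translation": [0, 0, -0.2], "dr": [0, 0, -0.87], "jaw": 0}, {"translation": [0, 0, -0.2], "dr": [0, 0, -0.87], "jaw": 0}, {"translation": [0, 0, -0.2], "dr": [0, 0, -0.86], "jaw": 0}, {"translation": [0, 0, 0], "dr": [0, 0, 0], "jaw": 0}]}}

```text
time_s: 0.82
position: [0.2382, 0.5782, 0.2663]
tcp_rot: [[-0.97, -0.245, 0.001], [-0.245, 0.97, 0.001], [-0.001, 0.001, -1.0]]
force: [0.8, 0.3, 0.2]
opening: 1.0
```

```bash
cat >> h.py <<'E'
def to(target):
    s=read_state(); R=np.array(s['tcp_rot']); t=R.T@(np.array(target)-s['position'])/.025
    print('t',round(s['time_s'],2),'pos',np.round(s['position'],4),'xang',np.degrees(np.arctan2(R[1,0],R[0,0])).round(2),'zaxis',R[:,2].round(4),'F',np.round(s['force'],1),'open',round(s['opening'],3),'units to target',t.round(2))
    return t
E
python3 -c "
from h import *
to([.4455,-.0722,.26]);print(read_state()['joint_positions'])"
```

```text
t 0.82 pos [0.2382 0.5782 0.2663] xang -165.82 zaxis [ 7.0e-04  1.2e-03 -1.0e+00] F [0.8 0.3 0.2] open 1.0 units to target [ -1.67 -27.25   0.23]
[ 5.73829063e+01  2.81437394e+01  7.97549303e+01 -5.51311052e-04
  7.20225083e+01 -4.67942977e+01]
```

Emit:
{"op": "arm_command", "data": {"commands": [{"translation": [-0.06, -1, 0], "dr": [0, 0, 0], "jaw": 0}, {"translation": [-0.06, -1, 0], "dr": [0, 0, 0], "jaw": 0}, {"translation": [-0.06, -1, 0], "dr": [0, 0, 0], "jaw": 0}, {"translation": [-0.06, -1, 0], "dr": [0, 0, 0], "jaw": 0}, {"translation": [-0.06, -1, 0], "dr": [0, 0, 0], "jaw": 0}, {"translation": [-0.06, -1, 0], "dr": [0, 0, 0], "jaw": 0}, {"translation": [-0.06, -1, 0], "dr": [0, 0, 0], "jaw": 0}, {"translation": [-0.06, -1, 0], "dr": [0, 0, 0], "jaw": 0}, {"translation": [-0.06, -1, 0], "dr": [0, 0, 0], "jaw": 0}, {"translation": [-0.06, -1, 0], "dr": [0, 0, 0], "jaw": 0}, {"translation": [-0.06, -1, 0], "dr": [0, 0, 0], "jaw": 0}, {"translation": [-0.06, -1, 0], "dr": [0, 0, 0], "jaw": 0}]}}

```text
time_s: 1.82
position: [0.3285, 0.29, 0.2653]
tcp_rot: [[-0.97, -0.241, -0.0], [-0.241, 0.97, -0.0], [0.0, -0.0, -1.0]]
force: [0.1, 0.6, -0.0]
opening: 0.997
```

Emit:
{"op": "arm_command", "data": {"commands": [{"translation": [-0.06, -1, 0], "dr": [0, 0, 0], "jaw": 0}, {"translation": [-0.06, -1, 0], "dr": [0, 0, 0], "jaw": 0}, {"translation": [-0.06, -1, 0], "dr": [0, 0, 0], "jaw": 0}, {"translation": [-0.06, -1, 0], "dr": [0, 0, 0], "jaw": 0}, {"translation": [-0.06, -1, 0], "dr": [0, 0, 0], "jaw": 0}, {"translation": [-0.06, -1, 0], "dr": [0, 0, 0], "jaw": 0}, {"translation": [-0.06, -1, 0], "dr": [0, 0, 0], "jaw": 0}, {"translation": [-0.06, -1, 0], "dr": [0, 0, 0], "jaw": 0}, {"translation": [-0.06, -1, 0], "dr": [0, 0, 0], "jaw": 0}, {"translation": [-0.06, -1, 0], "dr": [0, 0, 0], "jaw": 0}, {"translation": [-0.06, -1, 0], "dr": [0, 0, 0], "jaw": 0}, {"translation": [-0.06, -1, 0], "dr": [0, 0, 0], "jaw": 0}]}}

```text
time_s: 2.82
position: [0.419, 0.0035, 0.2653]
tcp_rot: [[-0.971, -0.241, -0.0], [-0.241, 0.971, 0.0], [0.0, 0.0, -1.0]]
force: [-0.4, 0.4, 0.1]
opening: 1.004
```

```bash
python3 -c "
from h import *
to([.4455,-.0722,.25]);print(read_state()['joint_positions'])
snap('wrist','w1')"
```

```text
t 2.82 pos [0.419  0.0035 0.2653] xang -166.08 zaxis [-3.e-04  2.e-04 -1.e+00] F [-0.4  0.4  0.1] open 1.004 units to target [-0.3  -3.19  0.61]
[-1.48888969e+01  1.12936999e+01  1.07372424e+02  4.79065536e-03
  6.13540574e+01 -1.18815000e+02]
```

View pics/w1.png

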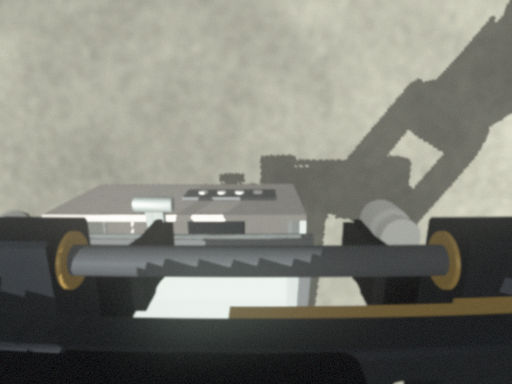

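Emit:
{"op": "arm_command", "data": {"commands": [{"translation": [-0.07, -0.8, 0], "dr": [0, 0, 0], "jaw": 0}, {"translation": [-0.08, -0.8, 0], "dr": [0, 0, 0], "jaw": 0}, {"translation": [-0.07, -0.8, 0], "dr": [0, 0, 0], "jaw": 0}, {"translation": [-0.08, -0.79, 0], "dr": [0, 0, 0], "jaw": 0}, {"translation": [0, 0, 0.3], "dr": [0, 0, 0], "jaw": 0}, {"translation": [0, 0, 0.3], "dr": [0, 0, 0], "jaw": 0}, {"translation": [0, 0, 0], "dr": [0, 0, 0], "jaw": 0}]}}

```text
time_s: 3.45
position: [0.4437, -0.0696, 0.2486]
tcp_rot: [[-0.97, -0.242, -0.005], [-0.242, 0.97, 0.003], [0.004, 0.004, -1.0]]
force: [-1.4, 0.6, -0.4]
opening: 1.002
```

```bash
python3 -c "
from h import *
to([.4455,-.0722,.25])
p,d,s=snap('wrist','w2')
cv2.imwrite('pics/w2c.png',cv2.resize(p[150:330,130:390,::-1],None,fx=3,fy=3,interpolation=cv2.INTER_CUBIC))"
```

```text
t 3.45 pos [ 0.4437 -0.0696  0.2486] xang -165.99 zaxis [-0.0048  0.0025 -1.    ] F [-1.4  0.6 -0.4] open 1.002 units to target [-0.04 -0.12 -0.06]
```

View pics/w2c.png

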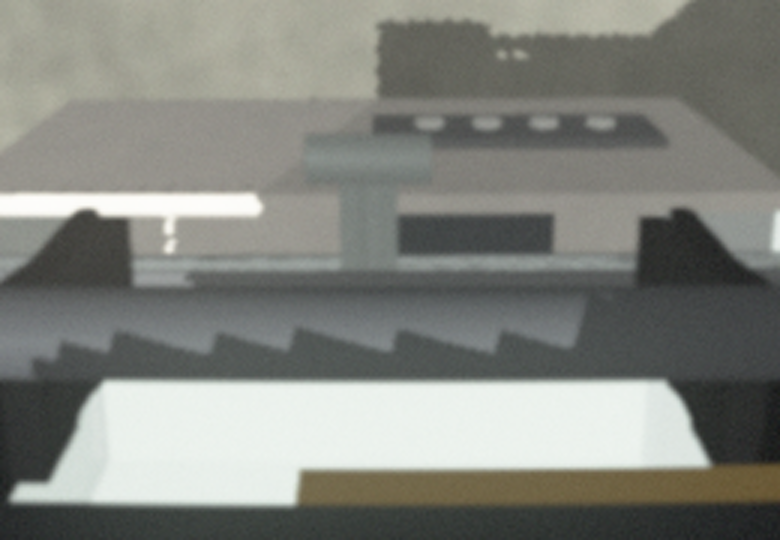

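```bash
python3 -c "
from h import *
z=np.load('pics/w2.npz');m,T=pose('wrist',z['pos'],z['rot'])
d=z['d']
for u,v in [(233,203),(253,198),(253,203),(253,207),(272,203),(240,195),(265,195)]:
  print(u,v,d[v,u],pix(m,T,u,v,depth=d[v,u]).round(4),pix(m,T,u,v,z=.176).round(4), (T[:3,:3].T@np.zeros(3)).sum(), (z['rot'].T@(pix(m,T,u,v,depth=d[v,u])-z['pos'])).round(4))
"
```

```text
233 203 0.23520969 [ 0.4454 -0.0861  0.1766] [ 0.4456 -0.0861  0.176 ] 0.0 [ 0.0021 -0.0167  0.072 ]
253 198 0.23591785 [ 0.4389 -0.0733  0.1751] [ 0.4387 -0.0734  0.176 ] 0.0 [ 0.0053 -0.0027  0.0735]
253 203 0.23434399 [ 0.4418 -0.0726  0.1774] [ 0.4422 -0.0725  0.176 ] 0.0 [ 0.0023 -0.0027  0.0711]
253 207 0.2359727 [ 0.4449 -0.0718  0.1766] [ 0.445  -0.0718  0.176 ] 0.0 [-0.0009 -0.0027  0.072 ]
272 203 0.2352046 [ 0.4388 -0.0597  0.1766] [ 0.439  -0.0596  0.176 ] 0.0 [0.0021 0.0106 0.072 ]
240 195 0.237509 [ 0.4396 -0.0826  0.173 ] [ 0.4387 -0.0827  0.176 ] 0.0 [ 0.0069 -0.0119  0.0756]
265 195 0.23762798 [ 0.4353 -0.0655  0.1729] [ 0.4346 -0.0658  0.176 ] 0.0 [0.0068 0.0057 0.0757]
```

Emit:
{"op": "arm_command", "data": {"commands": [{"translation": [0.0, -0.12, 0.3], "dr": [0, 0, 0], "jaw": 0}, {"translation": [0, 0, 0.8], "dr": [0, 0, 0], "jaw": 0}, {"translation": [0, 0, 0.8], "dr": [0, 0, 0], "jaw": 0}, {"translation": [0, 0, 0.8], "dr": [0, 0, 0], "jaw": 0}, {"translation": [0, 0, 0.5], "dr": [0, 0, 0], "jaw": 0}, {"translation": [0, 0, 0.3], "dr": [0, 0, 0], "jaw": 0}, {"translation": [0, 0, 0], "dr": [0, 0, 0], "jaw": 0}]}}

```text
time_s: 4.08
position: [0.4453, -0.0729, 0.1616]
tcp_rot: [[-0.97, -0.244, -0.003], [-0.244, 0.97, 0.001], [0.003, 0.002, -1.0]]
force: [-0.2, -0.3, 0.5]
opening: 0.998
```

```bash
python3 -c "
from h import *
to([.444,-.0725,.161])
p,d,s=snap('wrist','w3')"
```

```text
t 4.08 pos [ 0.4453 -0.0729  0.1616] xang -165.88 zaxis [-0.0033  0.0014 -1.    ] F [-0.2 -0.3  0.5] open 0.998 units to target [0.05 0.03 0.03]
```

View pics/w3.png

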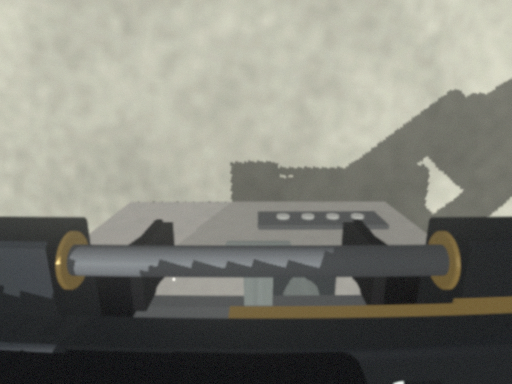

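Emit:
{"op": "arm_command", "data": {"commands": [{"translation": [0, 0, 0], "dr": [0, 0, 0], "jaw": 1}, {"translation": [0, 0, 0], "dr": [0, 0, 0], "jaw": 1}, {"translation": [0, 0, 0], "dr": [0, 0, 0], "jaw": 1}, {"translation": [0, 0, 0], "dr": [0, 0, 0], "jaw": 1}, {"translation": [0, 0, 0], "dr": [0, 0, 0], "jaw": 1}, {"translation": [0, 0, 0], "dr": [0, 0, 0], "jaw": 1}, {"translation": [0, 0, 0], "dr": [0, 0, 0], "jaw": 1}, {"translation": [0, 0, 0], "dr": [0, 0, 0], "jaw": 1}, {"translation": [0, 0, 0], "dr": [0, 0, 0], "jaw": 1}, {"translation": [0, 0, 0], "dr": [0, 0, 0], "jaw": 1}]}}

```text
time_s: 4.97
position: [0.446, -0.0726, 0.1629]
tcp_rot: [[-0.97, -0.242, -0.001], [-0.242, 0.97, 0.003], [0.0, 0.003, -1.0]]
force: [-0.1, 0.1, 0.5]
opening: 0.336
```

```bash
cat > arc.py <<'E'
from h import *
s=read_state();R=np.array(s['tcp_rot']);p0=np.array(s['position'])
to(p0)
th0=.223;th1=1.31
ths=np.linspace(th0,th1,25)
c=np.array([np.cos(.2425),np.sin(.2425),0])
def b(t): return -c*(.2*np.cos(t)-.003*np.sin(t))+np.array([0,0,.2*np.sin(t)+.003*np.cos(t)])
print('hinge implied by bar at grasp', (p0-R[:,2]*.011-b(th0)).round(4))
Rn=np.c_[-c,np.array([-c[1],c[0],0]),[0,0,-1]]
pr=b(ths[0])
for t in ths[1:]:
    n=b(t);print(round(t,3),(Rn.T@(n-pr)/.025).round(2));pr=n
print(b(th1)-b(th0),p0+b(th1)-b(th0))
E
python3 arc.py
```

```text
t 4.97 pos [ 0.446  -0.0726  0.1629] xang -166.02 zaxis [-8.0e-04  2.9e-03 -1.0e+00] F [-0.1  0.1  0.5] open 0.336 units to target [0. 0. 0.]
hinge implied by bar at grasp [ 0.6347 -0.0259  0.1267]
0.268 [-0.09 -0.   -0.35]
0.314 [-0.11  0.   -0.35]
0.359 [-0.12 -0.   -0.34]
0.404 [-0.14  0.   -0.33]
0.449 [-0.15 -0.   -0.33]
0.495 [-0.17 -0.   -0.32]
0.54 [-0.18  0.   -0.31]
0.585 [-0.2  0.  -0.3]
0.631 [-0.21 -0.   -0.29]
0.676 [-0.22  0.   -0.28]
0.721 [-0.24 -0.   -0.27]
0.766 [-0.25  0.   -0.26]
0.812 [-0.26 -0.   -0.25]
0.857 [-0.27 -0.   -0.24]
0.902 [-0.28  0.   -0.23]
0.948 [-0.29  0.   -0.21]
0.993 [-0.3 -0.  -0.2]
1.038 [-0.31  0.   -0.19]
1.084 [-0.32 -0.   -0.17]
1.129 [-0.33  0.   -0.16]
1.174 [-0.33  0.   -0.14]
1.219 [-0.34 -0.   -0.13]
1.265 [-0.34  0.   -0.11]
1.31 [-0.35 -0.   -0.1 ]
[0.1414493  0.03499004 0.14685356] [ 0.58745916 -0.03756503  0.30975666]
```

Emit:
{"op": "arm_command", "data": {"commands": [{"translation": [-0.09, 0, -0.35], "dr": [0, 0, 0], "jaw": 1}, {"translation": [-0.11, 0, -0.35], "dr": [0, 0, 0], "jaw": 1}, {"translation": [-0.12, 0, -0.34], "dr": [0, 0, 0], "jaw": 1}, {"translation": [-0.14, 0, -0.33], "dr": [0, 0, 0], "jaw": 1}, {"translation": [-0.15, 0, -0.33], "dr": [0, 0, 0], "jaw": 1}, {"translation": [-0.17, 0, -0.32], "dr": [0, 0, 0], "jaw": 1}]}}

```text
time_s: 5.47
position: [0.4646, -0.0679, 0.2128]
tcp_rot: [[-0.97, -0.243, -0.002], [-0.243, 0.97, 0.002], [0.002, 0.003, -1.0]]
force: [2.7, 1.7, -7.4]
opening: 0.338
```

```bash
python3 -c "
from h import *
to([0.4664,-.0675,.2133])"
```

```text
t 5.47 pos [ 0.4646 -0.0679  0.2128] xang -165.94 zaxis [-0.0024  0.0024 -1.    ] F [ 2.7  1.7 -7.4] open 0.338 units to target [-0.07 -0.   -0.02]
```

Emit:
{"op": "arm_command", "data": {"commands": [{"translation": [-0.18, 0, -0.31], "dr": [0, 0, 0], "jaw": 1}, {"translation": [-0.2, 0, -0.3], "dr": [0, 0, 0], "jaw": 1}, {"translation": [-0.21, 0, -0.29], "dr": [0, 0, 0], "jaw": 1}, {"translation": [-0.22, 0, -0.28], "dr": [0, 0, 0], "jaw": 1}, {"translation": [-0.24, 0, -0.27], "dr": [0, 0, 0], "jaw": 1}, {"translation": [-0.25, 0, -0.26], "dr": [0, 0, 0], "jaw": 1}, {"translation": [-0.26, 0, -0.25], "dr": [0, 0, 0], "jaw": 1}, {"translation": [-0.27, 0, -0.24], "dr": [0, 0, 0], "jaw": 1}, {"translation": [-0.28, 0, -0.23], "dr": [0, 0, 0], "jaw": 1}]}}

```text
time_s: 6.22
position: [0.5156, -0.0551, 0.2745]
tcp_rot: [[-0.97, -0.244, -0.004], [-0.244, 0.97, 0.002], [0.003, 0.003, -1.0]]
force: [-3.1, 5.4, -6.2]
opening: 0.338
```

Emit:
{"op": "arm_command", "data": {"commands": [{"translation": [-0.29, 0, -0.21], "dr": [0, 0, 0], "jaw": 1}, {"translation": [-0.3, 0, -0.2], "dr": [0, 0, 0], "jaw": 1}, {"translation": [-0.31, 0, -0.19], "dr": [0, 0, 0], "jaw": 1}, {"translation": [-0.32, 0, -0.17], "dr": [0, 0, 0], "jaw": 1}, {"translation": [-0.33, 0, -0.16], "dr": [0, 0, 0], "jaw": 1}, {"translation": [-0.33, 0, -0.14], "dr": [0, 0, 0], "jaw": 1}, {"translation": [-0.34, 0, -0.13], "dr": [0, 0, 0], "jaw": 1}, {"translation": [-0.34, 0, -0.11], "dr": [0, 0, 0], "jaw": 1}, {"translation": [-0.35, 0, -0.1], "dr": [0, 0, 0], "jaw": 1}, {"translation": [0, 0, 0], "dr": [0, 0, 0], "jaw": 1}, {"translation": [0, 0, 0], "dr": [0, 0, 0], "jaw": 1}]}}

```text
time_s: 7.13
position: [0.5879, -0.0369, 0.3108]
tcp_rot: [[-0.97, -0.244, 0.001], [-0.244, 0.97, 0.002], [-0.002, 0.002, -1.0]]
force: [-0.5, 6.2, -1.7]
opening: 0.335
```

```bash
python3 -c "
from h import *
to([0.5875,-.0376,.3098])
snap('scene','s2')"
```

```text
t 7.13 pos [ 0.5879 -0.0369  0.3108] xang -165.88 zaxis [ 0.0012  0.0023 -1.    ] F [-0.5  6.2 -1.7] open 0.335 units to target [ 0.02 -0.02  0.04]
```

View pics/s2.png

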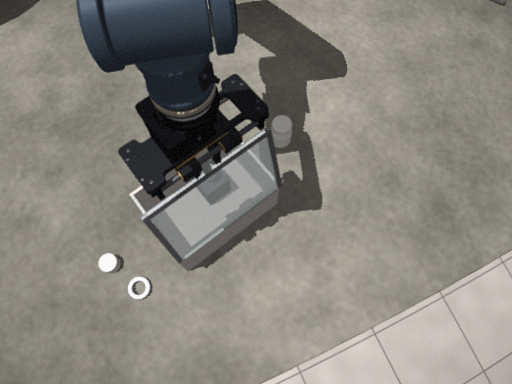

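Emit:
{"op": "arm_command", "data": {"commands": [{"translation": [0, 0, 0], "dr": [0, 0, 0], "jaw": 0}, {"translation": [0, 0, 0], "dr": [0, 0, 0], "jaw": 0}, {"translation": [0, 0, 0], "dr": [0, 0, 0], "jaw": 0}, {"translation": [0, 0, 0], "dr": [0, 0, 0], "jaw": 0}, {"translation": [0, 0, 0], "dr": [0, 0, 0], "jaw": 0}, {"translation": [0, 0, -0.4], "dr": [0, 0, 0], "jaw": 0}, {"translation": [0, 0, -0.8], "dr": [0, 0, 0], "jaw": 0}, {"translation": [0, 0, -0.8], "dr": [0, 0, 0], "jaw": 0}, {"translation": [0, 0, -0.5], "dr": [0, 0, 0], "jaw": 0}, {"translation": [0, 0, 0], "dr": [0, 0, 0], "jaw": 0}]}}

```text
time_s: 8.02
position: [0.589, -0.0392, 0.3764]
tcp_rot: [[-0.97, -0.243, 0.008], [-0.243, 0.97, -0.002], [-0.007, -0.004, -1.0]]
force: [0.6, -0.2, 0.2]
opening: 0.97
```

```bash
python3 -c "
from h import *
to([0.5090,-.021,.30])
snap('scene','s3');snap('side','sd3')
for n,f in (('scene','s3'),('side','sd3')):
    m,T=pose(n);d=np.load(f'pics/{f}.npz')['d']
    P=np.array([pix(m,T,u,v,depth=d[v,u]) for v in range(110,275) for u in range(100,300) if d[v,u]>0])
    hx=np.array([np.cos(.245),np.sin(.245)]);
    X=(P[:,:2]-[.6335,-.0238])@hx; Y=(P[:,:2]-[.6335,-.0238])@[-hx[1],hx[0]]
    g=(P[:,2]>.17)&(P[:,2]<.3)&(X>-.1)&(X<.03)&(abs(Y)<.115)
    A=np.c_[P[g,2],np.ones(g.sum())];x=X[g]
    for _ in range(6):
        k=np.linalg.lstsq(A,x,rcond=None)[0];r=abs(x-A@k)<.006;A=A[r];x=x[r]
    print(n,g.sum(),len(x),k,'theta',np.pi/2-np.arctan(-k[0]))
p=cv2.imread('pics/s3.png')[100:275,100:310];cv2.imwrite('pics/s3c.png',cv2.resize(p,None,fx=3.4,fy=3.4,interpolation=cv2.INTER_CUBIC))
"
```

```text
t 8.02 pos [ 0.589  -0.0392  0.3764] xang -165.92 zaxis [ 0.0081 -0.0025 -1.    ] F [ 0.6 -0.2  0.2] open 0.97 units to target [2.95 1.5  3.03]
scene 6247 6197 [-0.27595     0.04072375] theta 1.3015471276365054
side 5979 5916 [-0.27451173  0.03931136] theta 1.3028841122881996
```

View pics/s3c.png

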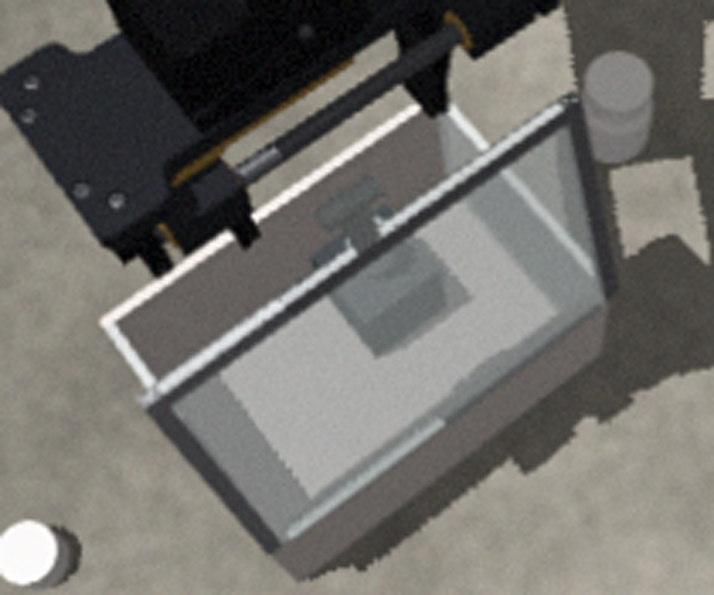

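Emit:
{"op": "arm_command", "data": {"commands": [{"translation": [0.5, 0.25, 0], "dr": [0, 0, 0], "jaw": 0}, {"translation": [0.6, 0.3, 0], "dr": [0, 0, 0], "jaw": 0}, {"translation": [0.7, 0.35, 0], "dr": [0, 0, 0], "jaw": 0}, {"translation": [0.7, 0.35, 0], "dr": [0, 0, 0], "jaw": 0}, {"translation": [0.45, 0.25, 0], "dr": [0, 0, 0], "jaw": 0}, {"translation": [0, 0, 0], "dr": [0, 0, 0], "jaw": 0}, {"translation": [0, 0, 0], "dr": [0, 0, 0], "jaw": 0}]}}

```text
time_s: 8.7
position: [0.506, -0.02, 0.3715]
tcp_rot: [[-0.97, -0.243, -0.001], [-0.243, 0.97, 0.0], [0.001, 0.0, -1.0]]
force: [1.0, -0.4, 0.5]
opening: 1.001
```

```bash
python3 -c "
from h import *
to([0.5090,-.021,.30])
p,d,s=snap('wrist','w4')
cv2.imwrite('pics/w4c.png',cv2.resize(p[70:270,130:390,::-1],None,fx=3,fy=3,interpolation=cv2.INTER_CUBIC))
"
```

```text
t 8.7 pos [ 0.506  -0.02    0.3715] xang -165.91 zaxis [-8.e-04  1.e-04 -1.e+00] F [ 1.  -0.4  0.5] open 1.001 units to target [-0.11 -0.07  2.86]
```

View pics/w4c.png

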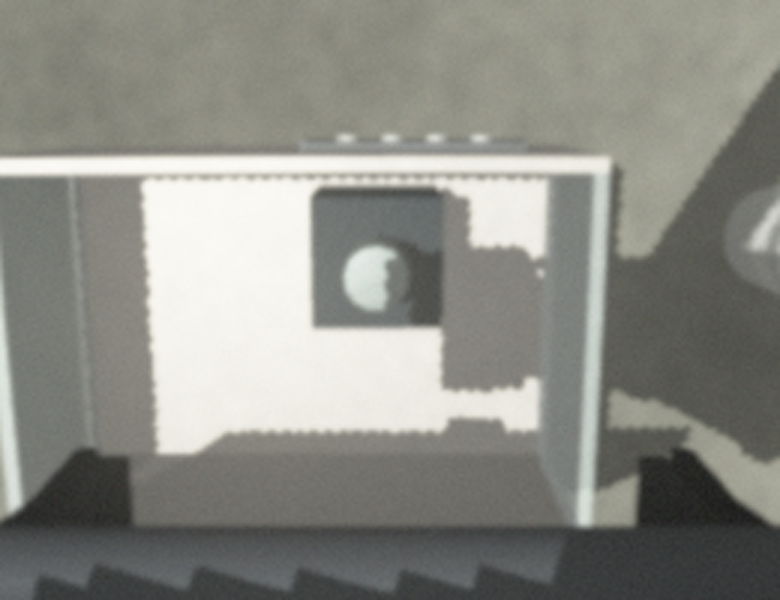

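```bash
python3 -c "
from h import *
z=np.load('pics/w4.npz');m,T=pose('wrist',z['pos'],z['rot']);d=z['d']
def c(x,y): return 130+x/3-.33,70+y/3-.33
def sh(nm,x,y,h):
  P=pix(m,T,*c(x,y),z=h);print(nm,P.round(4),'tool mm',(1000*(z['rot'].T@(P-z['pos']))).round(1), 'depth z',pix(m,T,*c(x,y),depth=d[int(c(x,y)[1]),int(c(x,y)[0])])[2].round(4))
sh('head',376.5,277.5,.114)
sh('hl',342,277,.114);sh('hr',411,277,.114);sh('ht',376,243,.114);sh('hb',376,313,.114)
sh('die bl',313,327,.072);sh('die br',443,327,.072);sh('fl',312,192,.072);sh('fr',442,192,.072);sh('top',340,225,.072)
sh('wall fl',20,158,.125);sh('wall fr',605,157,.125)
"
```

```text
head [ 0.5069 -0.0224  0.114 ] tool mm [ -0.4  -2.6 257.5] depth z 0.114
hl [ 0.5101 -0.0362  0.114 ] tool mm [-2.000e-01 -1.680e+01  2.575e+02] depth z 0.0713
hr [ 0.5032 -0.0087  0.114 ] tool mm [-2.000e-01  1.160e+01  2.575e+02] depth z 0.0713
ht [ 0.4931 -0.026   0.114 ] tool mm [ 13.8  -2.8 257.5] depth z 0.1031
hb [ 0.5214 -0.019   0.114 ] tool mm [-15.3  -2.9 257.5] depth z 0.072
die bl [ 0.5432 -0.0437  0.072 ] tool mm [-30.5 -32.1 299.4] depth z 0.0723
die br [0.5287 0.0141 0.072 ] tool mm [-30.5  27.5 299.5] depth z 0.0045
fl [ 0.4834 -0.0581  0.072 ] tool mm [ 31.  -31.5 299.5] depth z 0.005
fr [ 0.4694 -0.002   0.072 ] tool mm [ 30.9  26.3 299.5] depth z 0.0067
top [ 0.4947 -0.0426  0.072 ] tool mm [ 16.3 -19.2 299.5] depth z 0.0713
wall fl [ 0.4927 -0.1702  0.125 ] tool mm [  49.3 -142.5  246.5] depth z 0.1133
wall fr [0.437  0.0523 0.125 ] tool mm [ 49.1  86.8 246.5] depth z 0.1177
```

Emit:
{"op": "arm_command", "data": {"commands": [{"translation": [-0.02, -0.1, 0.4], "dr": [0, 0, 0], "jaw": 0}, {"translation": [0, 0, 0.8], "dr": [0, 0, 0], "jaw": 0}, {"translation": [0, 0, 0.9], "dr": [0, 0, 0], "jaw": 0}, {"translation": [0, 0, 0.9], "dr": [0, 0, 0], "jaw": 0}, {"translation": [0, 0, 0.9], "dr": [0, 0, 0], "jaw": 0}, {"translation": [0, 0, 0.9], "dr": [0, 0, 0], "jaw": 0}, {"translation": [0, 0, 0.8], "dr": [0, 0, 0], "jaw": 0}, {"translation": [0, 0, 0.7], "dr": [0, 0, 0], "jaw": 0}, {"translation": [0, 0, 0.4], "dr": [0, 0, 0], "jaw": 0}, {"translation": [0, 0, 0], "dr": [0, 0, 0], "jaw": 0}, {"translation": [0, 0, 0], "dr": [0, 0, 0], "jaw": 0}]}}

```text
time_s: 9.67
position: [0.5077, -0.0226, 0.2033]
tcp_rot: [[-0.97, -0.243, -0.002], [-0.243, 0.97, 0.0], [0.002, 0.001, -1.0]]
force: [0.5, -0.4, 0.1]
opening: 1.001
```

```bash
python3 -c "
from h import *
to([0.5069,-.0224,.09])
p,d,s=snap('wrist','w5')
to([0.5069,-.0224,.09])
cv2.imwrite('pics/w5c.png',cv2.resize(p[130:330,130:390,::-1],None,fx=3,fy=3,interpolation=cv2.INTER_CUBIC))
"
```

```text
t 9.67 pos [ 0.5077 -0.0226  0.2033] xang -165.92 zaxis [-2.e-03  5.e-04 -1.e+00] F [ 0.5 -0.4  0.1] open 1.001 units to target [0.02 0.01 4.53]
t 9.72 pos [ 0.5082 -0.0227  0.2042] xang -165.92 zaxis [-1.e-04 -0.e+00 -1.e+00] F [-0.6 -0.6  0.4] open 0.998 units to target [0.05 0.02 4.57]
```

View pics/w5c.png

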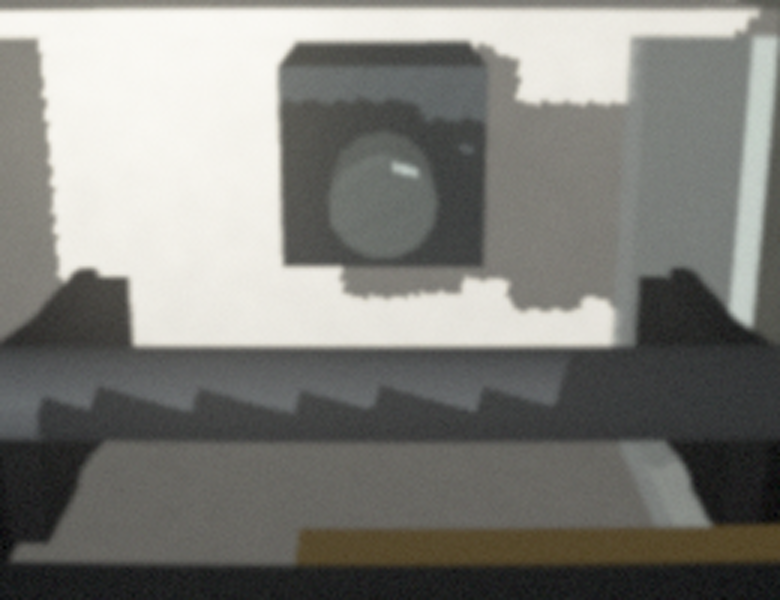

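```bash
python3 -c "
from h import *
z=np.load('pics/w5.npz');m,T=pose('wrist',z['pos'],z['rot']);d=z['d']
def c(x,y): return 130+x/3-.33,130+y/3-.33
def sh(nm,x,y,h):
  P=pix(m,T,*c(x,y),z=h);print(nm,P.round(4),'tool mm',(1000*(z['rot'].T@(P-z['pos']))).round(1))
sh('head',383,205,.114);sh('hl',329,205,.114);sh('hr',437,205,.114);sh('hb',383,258,.114)
sh('die bl',284,267,.072);sh('die br',483,266,.072);sh('fl',281,66,.072);sh('fr',485,66,.072)
"
```

```text
head [ 0.5066 -0.0225  0.114 ] tool mm [ 0.8  0.3 89.3]
hl [ 0.5099 -0.0355  0.114 ] tool mm [  0.8 -13.2  89.3]
hr [ 0.5033 -0.0094  0.114 ] tool mm [ 0.8 13.8 89.3]
hb [ 0.5201 -0.0191  0.114 ] tool mm [-13.1   0.3  89.2]
die bl [ 0.5437 -0.0436  0.072 ] tool mm [-30.1 -29.3 131.2]
die br [0.529  0.0138 0.072 ] tool mm [-29.8  30.  131.2]
fl [ 0.4853 -0.0576  0.072 ] tool mm [ 29.9 -28.6 131.3]
fr [ 0.4713 -0.0015  0.072 ] tool mm [ 29.9  29.1 131.4]
```

Emit:
{"op": "arm_command", "data": {"commands": [{"translation": [0.03, 0.01, 0.4], "dr": [0, 0, 0], "jaw": 0}, {"translation": [0, 0, 0.8], "dr": [0, 0, 0], "jaw": 0}, {"translation": [0, 0, 0.9], "dr": [0, 0, 0], "jaw": 0}, {"translation": [0, 0, 0.9], "dr": [0, 0, 0], "jaw": 0}, {"translation": [0, 0, 0.8], "dr": [0, 0, 0], "jaw": 0}, {"translation": [0, 0, 0.5], "dr": [0, 0, 0], "jaw": 0}, {"translation": [0, 0, 0.25], "dr": [0, 0, 0], "jaw": 0}, {"translation": [0, 0, 0], "dr": [0, 0, 0], "jaw": 0}, {"translation": [0, 0, 0], "dr": [0, 0, 0], "jaw": 0}]}}

```text
time_s: 10.47
position: [0.5076, -0.0225, 0.0914]
tcp_rot: [[-0.97, -0.243, 0.002], [-0.243, 0.97, -0.0], [-0.001, -0.001, -1.0]]
force: [0.5, 0.4, 0.8]
opening: 1.0
```

```bash
python3 -c "
from h import *
to([0.5066,-.0225,.09])
p,d,s=snap('wrist','w6')
to([0.5066,-.0225,.09])
snap('scene','s6')
for i in range(3): to([0.5066,-.0225,.09]);capture('side')
"
```

```text
t 10.47 pos [ 0.5076 -0.0225  0.0914] xang -165.91 zaxis [ 1.5e-03 -5.0e-04 -1.0e+00] F [0.5 0.4 0.8] open 1.0 units to target [0.04 0.01 0.06]
t 10.52 pos [ 0.5078 -0.0226  0.0918] xang -165.91 zaxis [ 2.3e-03 -7.0e-04 -1.0e+00] F [ 0.5  0.1 -0.2] open 1.001 units to target [0.05 0.01 0.07]
t 10.57 pos [ 0.5078 -0.0225  0.0919] xang -165.91 zaxis [ 2.6e-03 -7.0e-04 -1.0e+00] F [-0.1  0.4  0.2] open 1.001 units to target [0.05 0.01 0.08]
t 10.62 pos [ 0.5077 -0.0225  0.0919] xang -165.91 zaxis [ 2.6e-03 -7.0e-04 -1.0e+00] F [ 0.4 -0.   1.1] open 1.004 units to target [0.04 0.01 0.08]
t 10.67 pos [ 0.5076 -0.0225  0.0919] xang -165.91 zaxis [ 2.4e-03 -6.0e-04 -1.0e+00] F [-0.5 -1.  -0.1] open 0.999 units to target [0.04 0.01 0.07]
```

View pics/w6.png

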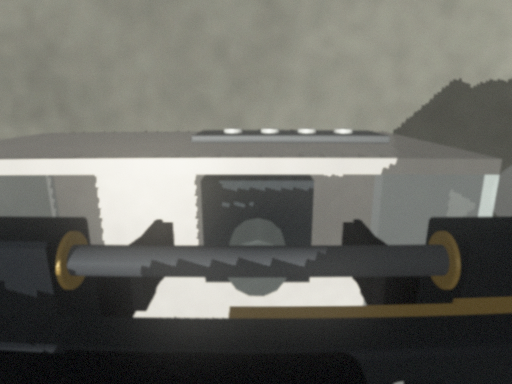

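Emit:
{"op": "arm_command", "data": {"commands": [{"translation": [0.03, 0, 0.05], "dr": [0, 0, 0], "jaw": 1}, {"translation": [0, 0, 0], "dr": [0, 0, 0], "jaw": 1}, {"translation": [0, 0, 0], "dr": [0, 0, 0], "jaw": 1}, {"translation": [0, 0, 0], "dr": [0, 0, 0], "jaw": 1}, {"translation": [0, 0, 0], "dr": [0, 0, 0], "jaw": 1}, {"translation": [0, 0, 0], "dr": [0, 0, 0], "jaw": 1}, {"translation": [0, 0, 0], "dr": [0, 0, 0], "jaw": 1}, {"translation": [0, 0, 0], "dr": [0, 0, 0], "jaw": 1}, {"translation": [0, 0, 0], "dr": [0, 0, 0], "jaw": 1}, {"translation": [0, 0, 0], "dr": [0, 0, 0], "jaw": 1}]}}

```text
time_s: 11.55
position: [0.506, -0.0225, 0.0895]
tcp_rot: [[-0.97, -0.243, 0.0], [-0.243, 0.97, -0.0], [-0.0, -0.0, -1.0]]
force: [0.6, -0.2, 0.4]
opening: 0.326
```

```bash
python3 -c "
from h import *
for i in range(3): to([0.5066,-.0225,.09]);print(read_state()['moment']);capture('side')
"
```

```text
t 11.55 pos [ 0.506  -0.0225  0.0895] xang -165.91 zaxis [ 0.e+00 -1.e-04 -1.e+00] F [ 0.6 -0.2  0.4] open 0.326 units to target [-0.02 -0.   -0.02]
[ 0.11867437  0.02772751 -0.06405837]
t 11.6 pos [ 0.506  -0.0225  0.0895] xang -165.91 zaxis [ 1.e-04 -1.e-04 -1.e+00] F [ 0.6  0.6 -0.5] open 0.311 units to target [-0.02 -0.   -0.02]
[-0.04608043  0.00926528 -0.00257774]
t 11.65 pos [ 0.506  -0.0225  0.0895] xang -165.91 zaxis [ 1.e-04 -1.e-04 -1.e+00] F [ 0.5 -0.9 -0.1] open 0.313 units to target [-0.02 -0.   -0.02]
[-0.02338788  0.03656862 -0.02862669]
```

Emit:
{"op": "arm_command", "data": {"commands": [{"translation": [0, 0, -0.04], "dr": [0, 0, 0], "jaw": 1}, {"translation": [0, 0, -0.08], "dr": [0, 0, 0], "jaw": 1}, {"translation": [0, 0, -0.1], "dr": [0, 0, 0], "jaw": 1}, {"translation": [0, 0, -0.1], "dr": [0, 0, 0], "jaw": 1}, {"translation": [0, 0, -0.1], "dr": [0, 0, 0], "jaw": 1}, {"translation": [0, 0, -0.08], "dr": [0, 0, 0], "jaw": 1}, {"translation": [0, 0, 0], "dr": [0, 0, 0], "jaw": 1}]}}

```text
time_s: 12.28
position: [0.506, -0.0224, 0.1025]
tcp_rot: [[-0.97, -0.243, 0.0], [-0.243, 0.97, 0.0], [-0.0, -0.0, -1.0]]
force: [0.1, 0.3, -2.7]
opening: 0.311
```

```bash
python3 -c "
from h import *
for i in range(3): to([0.506,-.0225,.1195]);print(read_state()['moment']);capture('side')
"
```

```text
t 12.28 pos [ 0.506  -0.0224  0.1025] xang -165.91 zaxis [ 4.e-04  0.e+00 -1.e+00] F [ 0.1  0.3 -2.7] open 0.311 units to target [ 0.   -0.   -0.68]
[-0.01943995  0.04253436  0.03851157]
t 12.33 pos [ 0.506  -0.0224  0.1024] xang -165.91 zaxis [ 4.e-04 -0.e+00 -1.e+00] F [-0.   0.1 -2. ] open 0.312 units to target [ 0.   -0.   -0.68]
[-0.00996317  0.005173    0.00222596]
t 12.38 pos [ 0.5059 -0.0224  0.1022] xang -165.91 zaxis [ 1.e-04 -0.e+00 -1.e+00] F [ 0.1 -1.2 -3.1] open 0.315 units to target [-0.   -0.   -0.69]
[-0.04085137 -0.03283545 -0.00976265]
```

Emit:
{"op": "arm_command", "data": {"commands": [{"translation": [0, 0, -0.06], "dr": [0, 0, 0], "jaw": 1}, {"translation": [0, 0, -0.1], "dr": [0, 0, 0], "jaw": 1}, {"translation": [0, 0, -0.12], "dr": [0, 0, 0], "jaw": 1}, {"translation": [0, 0, -0.12], "dr": [0, 0, 0], "jaw": 1}, {"translation": [0, 0, -0.12], "dr": [0, 0, 0], "jaw": 1}, {"translation": [0, 0, -0.1], "dr": [0, 0, 0], "jaw": 1}, {"translation": [0, 0, -0.06], "dr": [0, 0, 0], "jaw": 1}, {"translation": [0, 0, 0], "dr": [0, 0, 0], "jaw": 1}, {"translation": [0, 0, 0], "dr": [0, 0, 0], "jaw": 1}, {"translation": [0, 0, 0], "dr": [0, 0, 0], "jaw": 1}]}}

```text
time_s: 13.27
position: [0.5059, -0.0224, 0.119]
tcp_rot: [[-0.97, -0.243, -0.0], [-0.243, 0.97, 0.0], [0.0, 0.0, -1.0]]
force: [0.5, 0.2, -3.6]
opening: 0.314
```

```bash
python3 -c "
from h import *
for i in range(3): to([0.506,-.0225,.1195]);capture('side')
p,d,s=snap('wrist','w7');snap('scene','s7')
cv2.imwrite('pics/w7c.png',cv2.resize(p[130:330,130:390,::-1],None,fx=3,fy=3,interpolation=cv2.INTER_CUBIC))
p=cv2.imread('pics/s7.png')[100:275,100:310];cv2.imwrite('pics/s7c.png',cv2.resize(p,None,fx=3.4,fy=3.4,interpolation=cv2.INTER_CUBIC))
"
```

```text
t 13.27 pos [ 0.5059 -0.0224  0.119 ] xang -165.91 zaxis [-3.e-04  1.e-04 -1.e+00] F [ 0.5  0.2 -3.6] open 0.314 units to target [-0.   -0.   -0.02]
t 13.32 pos [ 0.5058 -0.0224  0.1189] xang -165.91 zaxis [-4.e-04  1.e-04 -1.e+00] F [-0.1  0.6 -3.3] open 0.31 units to target [-0.01 -0.01 -0.02]
t 13.37 pos [ 0.5058 -0.0224  0.1189] xang -165.91 zaxis [-4.e-04  1.e-04 -1.e+00] F [-0.1  1.  -2.1] open 0.312 units to target [-0.01 -0.   -0.02]
```

View pics/w7c.png

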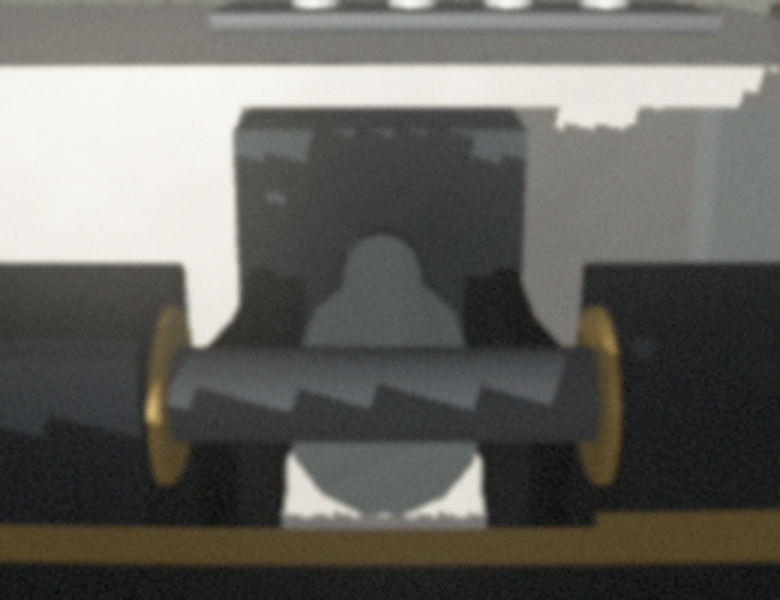

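View pics/s7c.png

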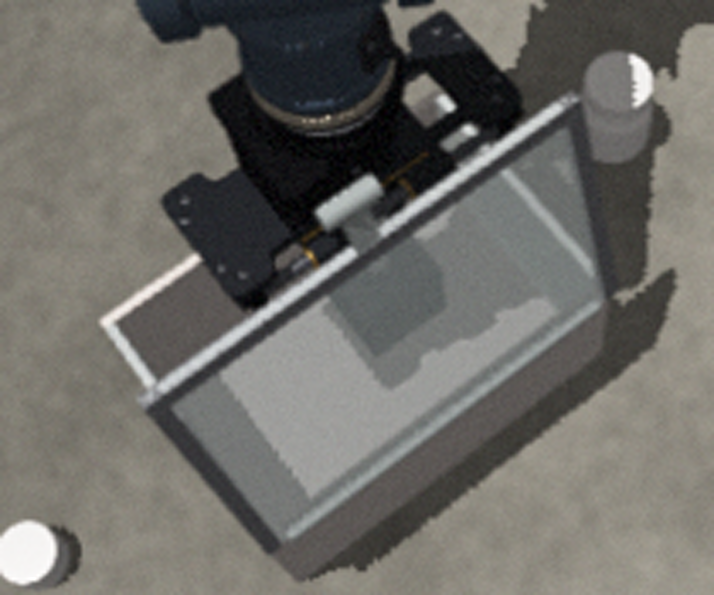

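```bash
python3 -c "
from h import *
z=np.load('pics/w7.npz');m,T=pose('wrist',z['pos'],z['rot']);d=z['d']
for v in (220,225,235,240,244,278,283,288,293,297): print(v,pix(m,T,257,v,depth=d[v,257]).round(4))
print('shaft front at block expected px',proj(m,T,[.5065-.0078,-.0224-.0019,.072]))
Tm,TT=pose('scene');a=np.load('pics/s3.npz')['d'];b=np.load('pics/s7.npz')['d']
q=(slice(215,250),slice(150,175));print(np.median(a[q]-b[q]))
to([.506,-.0224,.1195])
"
```

```text
220 [ 0.4999 -0.0237  0.094 ]
225 [ 0.4939 -0.0251  0.1187]
235 [ 0.4936 -0.0252  0.1326]
240 [ 0.4935 -0.0252  0.1383]
244 [ 0.4935 -0.0252  0.1426]
278 [ 0.5089 -0.0213  0.1425]
283 [ 0.5109 -0.0208  0.1431]
288 [ 0.513  -0.0203  0.1436]
293 [ 0.5159 -0.0196  0.1426]
297 [ 0.5178 -0.0191  0.1426]
shaft front at block expected px (np.float64(256.6084890568408), np.float64(206.23773077753555))
2.4974346e-05
t 13.52 pos [ 0.5059 -0.0225  0.1189] xang -165.91 zaxis [-3.e-04  1.e-04 -1.e+00] F [ 1.  -0.7 -3.1] open 0.315 units to target [-0.    0.   -0.02]
```

```bash
python3 -c "
from h import *
to([.506,-.0224,.1195]);print(hand_in())
"
```

```text
t 13.52 pos [ 0.5059 -0.0225  0.1189] xang -165.91 zaxis [-3.e-04  1.e-04 -1.e+00] F [ 1.  -0.7 -3.1] open 0.315 units to target [-0.    0.   -0.02]
the job is handed in; nothing more can be done
None
```

I raised the cover by its bar and let go. I then gripped the plunger by its head, drew it straight up, and handed the job in at 13.5 s with the arm still holding it.

Last checks:
- **Cover:** after release, depth from both fixed cameras put it at 1.30 rad (about 75 degrees). The final scene view matched the earlier one to well under a millimetre.
- **Plunger height:** the top of the head read about 0.143 m, so it is out roughly 29 mm and the ring sits about 1 mm below the block's top. The tool itself rose 29.4 mm, which agrees. I inferred the ring's height this way because I could not pick out the ring itself in the pictures.
- **Alignment and grip:** sideways force was about 1 N or less and the vertical load about 3 N, which fits the plunger's weight hanging freely. The jaws were open about 27 mm on the 28 mm head. The tool stood within 0.001 rad of vertical.
- **Jar, cup and ring holder:** the arm touched none of them. I saw no movement of the jar or cup in the last picture, but did not measure them; the holder was outside that enlarged view.

**Disagreements:** my first fit from picture corners put the cover's starting angle at 0.16 rad, but a plane fitted to the depth readings gave 0.223 rad. I used the depth value, and the lift came out as planned. During the lift there was a sideways force of about 6 N on the bar, probably from a small error in the chamber's yaw.

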